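# Load the sample rotator, cover the beakers and set its coaxial speed dial

## Task

Stand every steel beaker that is on the bench upright and wholly on the rotator's rubber mat and put one of the loose knobbed covers on each, properly seated and level on the rim; spare covers may stay where they are. When all the beakers are loaded and covered, set the speed: first turn the coarse outer ring of the dial until its white line points at the black index mark on the console, then turn the fine inner knob until its line runs straight on into the ring's white line. Do not knock over or shove away the other things on the bench.

Things in the scene. Friction and masses are not known exactly. Their poses are not given: they have to be found in the camera images.
- rotator: Orbital rotator, a white low box 330 mm (own x) by 360 mm (own y), fixed, but at a different place and angle (to 0.2 rad) each time; it does not run. Origin: centre of its underside. Along its front (-x, robot's side) runs a 105 mm deep console, top 90 mm above the bench, with the dial; behind it, lower, is the rubber mat.
- mat (a point): Centre of the black rubber mat's top face, 60 mm behind (+x) the rotator's origin and 70 mm above the bench. The mat is flat, has no edge lip, and measures 190 mm in x by 325 mm in y (rotator's axes, also this point's).
- dial (a point): On the dial's vertical axis at the underside of the coarse ring, 100 mm above the bench, 10 mm above the console, 115 mm in front (-x) of the rotator's origin. Coarse ring: black disc, 60 mm across, 22 mm high from here up; on it the bare metal fine knob, 24 mm across, 22 to 52 mm above here. The black index mark is on the console, from the axis along the rotator's +x.
- coarse (a joint): Angle of the coarse ring against the rotator, rad, positive counter-clockwise seen from above, stops at -2.6 and 2.6. 0: its white line points at the index mark. It starts between -1.7 and -0.6. It stays where left (friction about 0.06 N m). The fine knob rides on it and is carried round with it.
- fine (a joint): Angle of the fine knob against the coarse ring, rad, positive counter-clockwise seen from above, stops at -2.6 and 2.6. 0: the black line on its top continues the ring's white line. It starts between 0.6 and 1.7. Friction about 0.015 N m, so turning it does not move the ring.
- beaker1: Round straight-sided open steel beaker, 62 mm in diameter, 60 mm tall, wall 3 mm (inside diameter 56 mm), about 90 g. Origin: centre of its underside; z up its axis. Two or three of the three beakers are present; all are alike. It starts upright on the bench, to the left (+y) of the rotator.
- cover1: Loose grey plastic cover, 45 g, one of three alike: disc 72 mm across, 5 mm thick (6 to 11 mm above origin); under it a boss 51 mm across, 6 mm deep, bevelled, that drops inside a beaker's rim; on top a round knob 22 mm across (11 to 35 mm above origin). Origin: centre of the boss's underside; z up the knob. Seated, its origin is 54 mm above the beaker's. Starts boss down on the bench, knob up.
- beaker2: Round straight-sided open steel beaker, 62 mm in diameter, 60 mm tall, wall 3 mm (inside diameter 56 mm), about 90 g. Origin: centre of its underside; z up its axis. Two or three of the three beakers are present; all are alike. It starts upright on the bench, to the left (+y) of the rotator.
- cover2: Loose grey plastic cover, 45 g, one of three alike: disc 72 mm across, 5 mm thick (6 to 11 mm above origin); under it a boss 51 mm across, 6 mm deep, bevelled, that drops inside a beaker's rim; on top a round knob 22 mm across (11 to 35 mm above origin). Origin: centre of the boss's underside; z up the knob. Seated, its origin is 54 mm above the beaker's. Starts boss down on the bench, knob up.
- beaker3: Round straight-sided open steel beaker, 62 mm in diameter, 60 mm tall, wall 3 mm (inside diameter 56 mm), about 90 g. Origin: centre of its underside; z up its axis. Two or three of the three beakers are present; all are alike. It starts upright on the bench, to the left (+y) of the rotator.
- cover3: Loose grey plastic cover, 45 g, one of three alike: disc 72 mm across, 5 mm thick (6 to 11 mm above origin); under it a boss 51 mm across, 6 mm deep, bevelled, that drops inside a beaker's rim; on top a round knob 22 mm across (11 to 35 mm above origin). Origin: centre of the boss's underside; z up the knob. Seated, its origin is 54 mm above the beaker's. Starts boss down on the bench, knob up.
- reagent: Bystander, to be left alone: amber bottle, 62 mm in diameter, 150 mm tall, behind the beakers; origin under its centre.
- jar: Bystander: white jar with a screw cap, 72 mm in diameter, 85 mm tall; origin under its centre.
- marker: Bystander: black marker pen lying flat, 14 mm thick, 130 mm long along its x; origin at the centre of its underside.
- dish: Bystander: closed clear flat dish, 90 mm in diameter, 14 mm high, without a knob; origin under its centre.
- slidebox: Bystander: grey slide box, 60 by 100 by 35 mm high; origin under its centre.
- timer: Bystander: flat white timer, 55 by 65 by 22 mm high; origin under its centre.
- chamber: Bystander: flat glass counting chamber, 28 by 55 mm, 8 mm high, lying among the beakers and covers; origin under its centre.
- cassette: Bystander: flat white sample cassette, 30 by 40 mm, 8 mm high, lying among the beakers and covers; origin under its centre.
Not all that is in view belongs to the job. Leave any orange or red look-alike of the cover2 alone.

How it is judged:
On the way, in this order (a step that is already met when the one before it is completed fails the run):
1. every beaker present stands upright on the mat with a cover seated level on its rim, let go (x of beaker1 in the frame of mat between -0.065 and 0.065 m and y of beaker1 in the frame of mat between -0.135 and 0.135 m and z of beaker1 in the frame of mat between -0.004 and 0.004 m and angle between each of beaker1, beaker2, beaker3's own z axis and vertical below 0.05 rad and linear speed of each of beaker1, beaker2, beaker3 below 0.02 m/s and x of beaker2 in the frame of mat between -0.065 and 0.065 m and y of beaker2 in the frame of mat between -0.135 and 0.135 m and z of beaker2 in the frame of mat between -0.004 and 0.004 m and x of beaker3 in the frame of mat between -0.065 and 0.065 m and y of beaker3 in the frame of mat between -0.135 and 0.135 m and z of beaker3 in the frame of mat between -0.004 and 0.004 m and ((horizontal distance between beaker1 and cover1 below 0.0045 m and z of cover1 in the frame of beaker1 between 0.052 and 0.0565 m and angle between the z axis of cover1 and the z axis of beaker1, either way round below 0.04 rad and angle between cover1's own z axis and vertical below 0.06 rad and linear speed of cover1 below 0.02 m/s) or (horizontal distance between beaker1 and cover2 below 0.0045 m and z of cover2 in the frame of beaker1 between 0.052 and 0.0565 m and angle between the z axis of cover2 and the z axis of beaker1, either way round below 0.04 rad and angle between cover2's own z axis and vertical below 0.06 rad and linear speed of cover2 below 0.02 m/s) or (horizontal distance between beaker1 and cover3 below 0.0045 m and z of cover3 in the frame of beaker1 between 0.052 and 0.0565 m and angle between the z axis of cover3 and the z axis of beaker1, either way round below 0.04 rad and angle between cover3's own z axis and vertical below 0.06 rad and linear speed of cover3 below 0.02 m/s)) and ((horizontal distance between beaker2 and cover1 below 0.0045 m and z of cover1 in the frame of beaker2 between 0.052 and 0.0565 m and angle between the z axis of cover1 and the z axis of beaker2, either way round below 0.04 rad and angle between cover1's own z axis and vertical below 0.06 rad and linear speed of cover1 below 0.02 m/s) or (horizontal distance between beaker2 and cover2 below 0.0045 m and z of cover2 in the frame of beaker2 between 0.052 and 0.0565 m and angle between the z axis of cover2 and the z axis of beaker2, either way round below 0.04 rad and angle between cover2's own z axis and vertical below 0.06 rad and linear speed of cover2 below 0.02 m/s) or (horizontal distance between beaker2 and cover3 below 0.0045 m and z of cover3 in the frame of beaker2 between 0.052 and 0.0565 m and angle between the z axis of cover3 and the z axis of beaker2, either way round below 0.04 rad and angle between cover3's own z axis and vertical below 0.06 rad and linear speed of cover3 below 0.02 m/s)) and ((horizontal distance between beaker3 and cover1 below 0.0045 m and z of cover1 in the frame of beaker3 between 0.052 and 0.0565 m and angle between the z axis of cover1 and the z axis of beaker3, either way round below 0.04 rad and angle between cover1's own z axis and vertical below 0.06 rad and linear speed of cover1 below 0.02 m/s) or (horizontal distance between beaker3 and cover2 below 0.0045 m and z of cover2 in the frame of beaker3 between 0.052 and 0.0565 m and angle between the z axis of cover2 and the z axis of beaker3, either way round below 0.04 rad and angle between cover2's own z axis and vertical below 0.06 rad and linear speed of cover2 below 0.02 m/s) or (horizontal distance between beaker3 and cover3 below 0.0045 m and z of cover3 in the frame of beaker3 between 0.052 and 0.0565 m and angle between the z axis of cover3 and the z axis of beaker3, either way round below 0.04 rad and angle between cover3's own z axis and vertical below 0.06 rad and linear speed of cover3 below 0.02 m/s)) and contact force between each of beaker1, beaker2, beaker3, cover1, cover2, cover3 and the fingers below 0.1 N), for 0.2 s.
2. the coarse ring's line is at the index mark (within 0.09 rad) (value of joint coarse between -0.09 and 0.09 rad), for 0.2 s.
3. the fine knob's line is in line with the ring's (within 0.09 rad), the ring still at its mark (all of step 2 and value of joint fine between -0.09 and 0.09 rad), for 0.2 s.
At the end, for the whole second after the job is handed in: Every beaker stands upright (0.05 rad) on the mat, its centre 27 mm or more inside the edges, with a cover on it centred within 4.5 mm, down on the rim and level with it (0.04 rad); coarse and fine joints within 0.09 rad of 0; all released and at rest (all of step 1 and all of step 3 and velocity of joint coarse between -0.05 and 0.05 rad/s and velocity of joint fine between -0.05 and 0.05 rad/s); the robot touches nothing.
It fails at once if a bystander (bottle, jar, dish, marker, slide box, timer, counting chamber or cassette) is shoved more than 80 mm (distance of any of reagent, jar, marker, dish, slidebox, timer, chamber, cassette from where it was at the start of the episode above 0.08 m).
It fails at once if the bottle or the jar is knocked over (angle between any of reagent, jar's own z axis and vertical above 0.6 rad).
Of beaker1, beaker2, beaker3 only 2 to 3 are there at a start; the rules pass over those that are not, and their reading is None.
At some moment in a run one of beaker1, beaker2, beaker3, cover1, cover2, cover3 may be knocked a few centimetres aside while the robot is not near it.
It also fails if it takes over 210 s, if anything falls off the work surface, if the arm or the gripper's body presses on something with over 40 N, if the wrist force passes 120 N, or if a joint passes its speed limit or range.

## Robot

A 7-joint arm with a two-finger parallel gripper is mounted at the origin on the work surface. World frame = base frame: x ahead of the robot, y to its left, z up, the work surface at z = 0. Lengths are in m, angles in rad, forces in N, time in s.
With the tool pointing down it reaches from about 0.425 to 0.925 m from the base axis. Payload 6.8 kg.
Tool frame: the origin (TCP) lies at the very end of the fingers, on their centre line; the grasp point (between the pads) lies 19 mm behind it; z points along the fingers, y is the line along which they close (so a half turn about z gives the same grasp; the last joint's range is limited). The gripper opens to 88 mm and grips with 3 to 60 N. Pads are 20 mm wide; open, the fingers measure 115 mm over their backs; the gripper's body (75 mm by 178 mm) begins 61 mm behind the grasp point.
Start: joints at [-1.443, 0.477, 0.022, 1.555, -0.011, 1.109, -0.083], TCP at [0.158, 0.656, 0.223] pointing down, gripper open.
Joint ranges: [-2.96, 2.96], [-0.34, 2.1], [-1.41, 1.46], [0.24, 2.44], [-1.37, 4.51], [0.17, 1.92], [-2.96, 2.96]. Speed limits (rad/s): [2.39, 2.39, 3.14, 3.14, 3.14, 3.14, 3.14].

## Interface

Orientations are given as a unit quaternion [x, y, z, w].
In Python, from rig import readout, imaging, ticket gives the robot as it stands.
- The arm moves only by the tool play_rows, never from a script. Its argument "moves" is a list that holds one entry, the list of rows, each a list of 7 numbers: the closure, from 0 (fully open) to 1 (shut), then the shift along the world's x, y, z in m, then the turn, a rotation vector about the world's x, y, z in degrees. A call has 1 to 20 rows; each row is the pose to reach, as a shift and turn from the pose commanded when the call began; what a row does not reach only later rows make up. A row lasts 1/12 s, in which the tool goes at most 41.7 mm and 7.16 degrees, less where a joint would pass 70% of its speed; a pose out of reach is approached as far as the arm can. A call with a gripper value outside its range is refused whole. The fingers move at their own pace and stop on an object; "squeeze" is the grip in N (left out, the last holds). Time passes only in rows, so rows that repeat a pose let the fingers close. It gives the time, the measured TCP pose, the force, the opening and the grip force at its end, in the units of the state.
- readout.state(): the state, without advancing time (a new reading comes with each control period).
- imaging.grab_frame(name): name is "scene" or "top" or "wrist"; returns a dict with "image" (420x560x3 uint8, red, green, blue), "z_map" (420x560 float32, m along the optical axis (not along the pixel's ray), 0 where there is no reading), "fov_y" (degrees; the focal length in pixels is half the picture's height over the tangent of half this angle, whatever the lens; pixels are square), "cx", "cy" (the principal point, pixels), "k1" (the pictures are not rectified: a ray, as slopes to the right and down, at radius r is drawn at 1 + k1 r^2 times it, then the intrinsics apply), "camera_from_world" (4x4, takes a point from world to camera coordinates). Camera axes: x right, y up, looking along -z (the intrinsics and any distortion apply to the point x, -y, -z); pixel columns grow to the right and rows downward; lengths in m; the calibration is good to about 2 mm. A picture is of the moment at which its call begins.
- ticket.sign_off(): hands the job in; it is judged then, once.
The state is a dict: "time": time; "joint_pos": joint angles; "qd": joint speeds; "tau": joint torques, N m; "position": TCP position; "tcp_rot": TCP orientation; "ft_force": force on the tool from outside, world axes, zero at the start; "torque": the same for the moment, N m; "finger_gap": finger opening in m; "gripper_force": force on a finger pad.
Only numpy, scipy, OpenCV 4.12 (cv2) and the standard library are available. Lean on these libraries where they do the work, as an engineer would, in place of code of your own. Each camera call takes 0.05 s, during which the arm holds its last target. There are 200 camera calls.

## Working session

There is one attempt and no reset: what is moved stays moved. The work goes in short steps, Python scripts to look and compute and a tool call to move; the robot and the scene stay as the last step left them, time stands still between calls to the robot, and variables do not carry over. Pictures are saved under pics/ and viewed, at most 14 in all, crops included, and the job is handed in when it is done.

Besides the shell and the picture viewer there is one more tool, called after ">>>" as name(argument=value, ...) on one line, values as JSON. play_rows: Moves the arm, as the interface text tells. Its arguments: {"type":"object","properties":{"moves":{"type":"array"},"squeeze":{"type":"number"}},"required":["moves"]}

```bash
mkdir -p pics; ls; cat > h.py <<'E'
import numpy as np, cv2
from rig import readout, imaging, ticket
def grab(n):
    f=imaging.grab_frame(n); im=cv2.cvtColor(f["image"],cv2.COLOR_RGB2BGR); return f,im
def intr(f): return 210/np.tan(np.radians(f["fov_y"])/2)
def ray(f,u,v):
    F=intr(f); a=np.array([(u-f["cx"])/F,(v-f["cy"])/F]); b=a.copy()
    for _ in range(20): b=a/(1+f["k1"]*(b@b))
    T=np.linalg.inv(np.array(f["camera_from_world"])); d=T[:3,:3]@np.array([b[0],-b[1],-1.]); return T[:3,3],d
def onz(f,u,v,z):
    o,d=ray(f,u,v); return o+d*(z-o[2])/d[2]
def dep(f,u,v):
    o,d=ray(f,u,v); return o+d*f["z_map"][int(v),int(u)]
def proj(f,p):
    T=np.array(f["camera_from_world"]); q=T[:3,:3]@np.array(p)+T[:3,3]; b=np.array([q[0],-q[1]])/-q[2]
    return b*(1+f["k1"]*(b@b))*intr(f)+[f["cx"],f["cy"]]
E
python3 - <<'E'
from h import *
print(readout.state())
for n in("top","scene","wrist"):
    f,im=grab(n); cv2.imwrite(f"pics/{n}0.png",im); np.savez(f"{n}0.npz",**f); print(n,f["fov_y"],f["k1"],np.linalg.inv(f["camera_from_world"]).round(3).tolist())
a=cv2.imread("pics/top0.png");cv2.imwrite("pics/top0b.png",cv2.resize(a,(800,600),interpolation=cv2.INTER_CUBIC))
E
```

```text
pics
{'time': 0.0, 'joint_pos': array([-1.44312505,  0.47777708,  0.02232053,  1.55645325, -0.01148433,
        1.10926978, -0.08311579]), 'qd': array([-1.08523545e-03, -1.90875892e-04,  8.93897391e-04,  7.37206411e-04,
        6.18979207e-05, -1.62973088e-03, -3.65552477e-05]), 'tau': array([-1.26311374e-03, -5.82835150e+01,  1.53383475e+00, -2.72628933e+01,
       -5.44248673e-02,  1.68690691e-02,  1.58740218e-04]), 'position': array([0.15754325, 0.65574217, 0.22169602]), 'tcp_rot': array([ 1.17597916e-01,  9.93060894e-01, -8.88986009e-04, -3.64910056e-05]), 'ft_force': array([ 0.02400455, -0.54222626, -0.29833473]), 'torque': array([-0.04819671, -0.03157301, -0.01751362]), 'gripper_force': 0.0, 'finger_gap': 0.0880336465902621}
top 45.08115252090805 -0.17819036192873883 [[-0.0, 0.989, -0.148, 0.301], [-1.0, 0.0, 0.005, 0.125], [0.005, 0.148, 0.989, 1.414], [0.0, 0.0, 0.0, 1.0]]
scene 42.553571621425505 -0.025699574928628188 [[0.174, -0.82, 0.545, 1.162], [0.985, 0.148, -0.092, 0.017], [-0.005, 0.552, 0.834, 1.175], [0.0, 0.0, 0.0, 1.0]]
wrist 70.74886576465683 -0.035570545715515406 [[0.233, -0.935, -0.266, 0.085], [0.972, 0.224, 0.066, 0.673], [-0.002, -0.274, 0.962, 0.385], [0.0, 0.0, 0.0, 1.0]]
```

View pics/top0b.png

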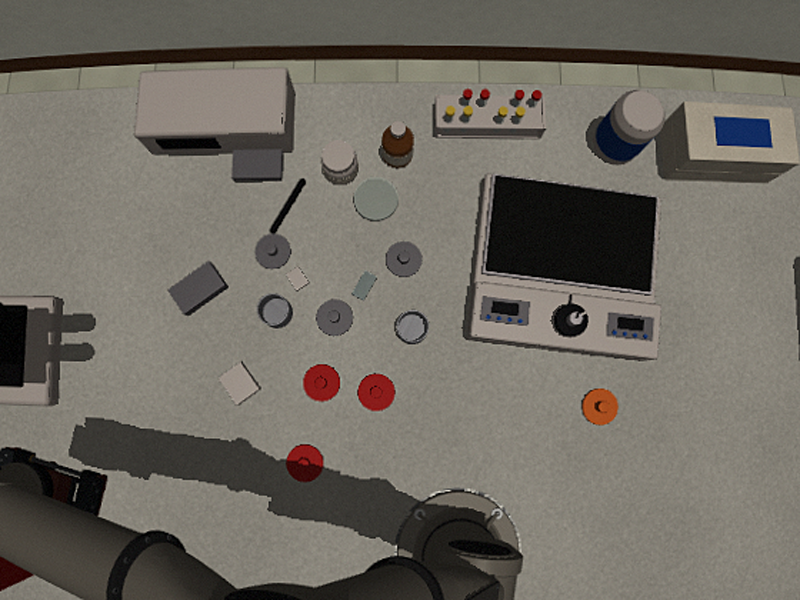

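View pics/scene0.png

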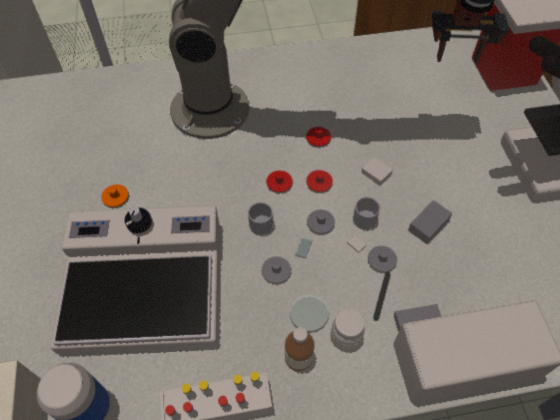

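The top view shows two steel beakers at (275,310) and (411,326), and three grey covers at (272,251), (404,259) and (334,317). The rotator mat is centred near (570,235) and the dial near (571,320). The scene view agrees.

```bash
cat >> h.py <<'E'
def hmap(f):
    v,u=np.mgrid[0:420,0:560]; F=intr(f); a=np.stack([(u-f["cx"])/F,(v-f["cy"])/F],-1); b=a.copy()
    for _ in range(15): b=a/(1+f["k1"]*(b**2).sum(-1,keepdims=True))
    T=np.linalg.inv(np.array(f["camera_from_world"])); d=np.stack([b[...,0],-b[...,1],-np.ones_like(b[...,0])],-1)@T[:3,:3].T
    return T[:3,3]+d*np.array(f["z_map"])[...,None]
E
python3 - <<'E'
from h import *
L=lambda n:{k:v for k,v in np.load(n+"0.npz").items()}
seeds={"top":dict(bL=(275,310),bR=(411,326),cL=(272,251),cR=(404,259),cM=(334,317)),"scene":dict(bL=(367,212),bR=(261,217),cL=(382,258),cR=(276,269),cM=(320,220))}
for n in("top","scene"):
    f=L(n); P=hmap(f)
    for k,(u,v) in seeds[n].items():
        if n=="top": u,v=u*.7,v*.7
        p=onz(f,u,v,.06 if k[0]=='b' else .03)
        D=np.hypot(P[...,0]-p[0],P[...,1]-p[1])<.05
        lo,hi=(.05,.07) if k[0]=='b' else (.028,.045)
        m=D&(P[...,2]>lo)&(P[...,2]<hi); q=P[m]
        c,r=cv2.minEnclosingCircle(q[:,:2].astype(np.float32)) if len(q) else ((0,0),0)
        print(n,k,len(q),np.round(c,4),round(r,4),np.median(q[:,2]).round(4) if len(q) else 0, "disc/knob mean",q.mean(0).round(4) if len(q) else 0)
    # mat
    hsv=cv2.cvtColor(f["image"],cv2.COLOR_RGB2HSV)
    m=((hsv[...,2]<40)&(P[...,2]>.055)&(P[...,2]<.085)).astype(np.uint8)
    m=cv2.morphologyEx(m,cv2.MORPH_OPEN,np.ones((5,5)))
    c=max(cv2.findContours(m,0,cv2.CHAIN_APPROX_NONE)[0],key=cv2.contourArea)[:,0]
    w=np.array([onz(f,u,v,.07)[:2] for u,v in c],np.float32)
    print(n,"mat",cv2.minAreaRect(w))
E
```

```text
top bL 93 [0.4622 0.3543] 0.0315 0.0596 disc/knob mean [0.4623 0.353  0.0591]
top bR 94 [0.4306 0.0876] 0.031 0.0594 disc/knob mean [0.4305 0.086  0.059 ]
top cL 49 [0.5843 0.3665] 0.0111 0.0355 disc/knob mean [0.5842 0.3659 0.0351]
top cR 51 [0.5676 0.1033] 0.0109 0.0341 disc/knob mean [0.5674 0.1037 0.0344]
top cM 47 [0.4518 0.2394] 0.0106 0.0347 disc/knob mean [0.4516 0.2393 0.0345]
top mat ((0.6080466508865356, -0.22189661860466003), (0.32283973693847656, 0.18911506235599518), 82.73793029785156)
scene bL 184 [0.4616 0.3533] 0.0325 0.0577 disc/knob mean [0.462  0.3524 0.0575]
scene bR 177 [0.4309 0.0882] 0.0331 0.0582 disc/knob mean [0.4302 0.0864 0.0581]
scene cL 68 [0.5831 0.364 ] 0.0124 0.0356 disc/knob mean [0.585  0.3637 0.0355]
scene cR 69 [0.5687 0.1032] 0.0112 0.036 disc/knob mean [0.5695 0.1032 0.0354]
scene cM 60 [0.4524 0.2402] 0.0123 0.0352 disc/knob mean [0.4524 0.2389 0.0353]
scene mat ((0.6092545390129089, -0.22975796461105347), (0.3067433834075928, 0.1848415732383728), 82.87059020996094)
```

>>> play_rows(moves=[[[0,0.304,-0.302,-0.02,0,0,6.2],[0,0.304,-0.302,-0.02,0,0,6.2],[0,0.304,-0.302,-0.02,0,0,6.2],[0,0.304,-0.302,-0.02,0,0,6.2],[0,0.304,-0.302,-0.02,0,0,6.2],[0,0.304,-0.302,-0.02,0,0,6.2],[0,0.304,-0.302,-0.02,0,0,6.2],[0,0.304,-0.302,-0.02,0,0,6.2],[0,0.304,-0.302,-0.02,0,0,6.2],[0,0.304,-0.302,-0.02,0,0,6.2],[0,0.304,-0.302,-0.02,0,0,6.2],[0,0.304,-0.302,-0.02,0,0,6.2],[0,0.304,-0.302,-0.02,0,0,6.2],[0,0.304,-0.302,-0.02,0,0,6.2],[0,0.304,-0.302,-0.02,0,0,6.2],[0,0.304,-0.302,-0.02,0,0,6.2]]], squeeze=12)

```text
time: 1.48
position: [0.4604, 0.3559, 0.2026]
tcp_rot: [0.062, 0.998, 0.0, -0.0]
ft_force: [0.8, -0.0, -0.1]
finger_gap: 0.088
gripper_force: 0.0
```

```bash
cat >> h.py <<'E'
def find(f,p,lo,hi,R=.05):
    P=hmap(f); m=(np.hypot(P[...,0]-p[0],P[...,1]-p[1])<R)&(P[...,2]>lo)&(P[...,2]<hi); q=P[m].astype(np.float32)
    if len(q)<5: return None
    c,r=cv2.minEnclosingCircle(q[:,:2]); e=cv2.fitEllipse(cv2.convexHull(q[:,:2])*1000)
    return dict(n=len(q),circ=np.round(c,4),r=round(r,4),ell=np.round(e[0],1),ax=np.round(e[1],1),z=np.median(q[:,2]).round(4),mean=q.mean(0).round(4))
E
python3 - <<'E'
from h import *
f,im=grab("wrist"); cv2.imwrite("pics/w1.png",im); s=readout.state(); print(s["position"],s["joint_pos"].round(2))
print(find(f,(.462,.3535),.05,.07))
E
```

```text
[0.46060828 0.35565826 0.2026385 ] [-0.86  0.34  0.12  1.81 -0.05  0.99  0.73]Traceback (most recent call last):
  File "<stdin>", line 3, in <module>
  File "h.py", line 25, in find
    c,r=cv2.minEnclosingCircle(q[:,:2]); e=cv2.fitEllipse(cv2.convexHull(q[:,:2])*1000)
        ~~~~~~~~~~~~~~~~~~~~~~^^^^^^^^^
cv2.error: OpenCV(4.12.0) /io/opencv/modules/imgproc/src/shapedescr.cpp:201: error: (-215:Assertion failed) count >= 0 && (depth == CV_32F || depth == CV_32S) in function 'minEnclosingCircle'
```

View pics/w1.png

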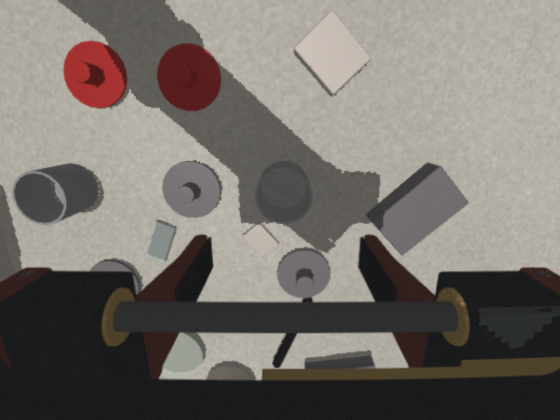

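Wrist view: the beaker at (284,190) is centred between the fingers, whose tips are near columns 205 and 365. I'll descend and grip.

>>> play_rows(moves=[[[0,0,0,-0.04,0,0,0],[0,0,0,-0.08,0,0,0],[0,0,0,-0.12,0,0,0],[0,0,0,-0.15,0,0,0],[0,0,0,-0.17,0,0,0],[0,0,0,-0.178,0,0,0],[0,0,0,-0.178,0,0,0],[0,0,0,-0.178,0,0,0],[0.5,0,0,-0.178,0,0,0],[0.5,0,0,-0.178,0,0,0],[0.5,0,0,-0.178,0,0,0],[0.5,0,0,-0.178,0,0,0],[0.5,0,0,-0.178,0,0,0],[0.5,0,0,-0.178,0,0,0],[0.5,0,0,-0.178,0,0,0]]], squeeze=12)

```text
time: 2.78
position: [0.4621, 0.3546, 0.0256]
tcp_rot: [0.064, 0.998, 0.0, 0.0]
ft_force: [-0.7, -0.7, 6.2]
finger_gap: 0.0625
gripper_force: 12.0
```

```bash
sed -i 's/; q=P\[m\].astype(np.float32)/; q=np.ascontiguousarray(P[m]).astype(np.float32)/; s/minEnclosingCircle(q\[:,:2\])/minEnclosingCircle(q[:,:2].copy())/; s/convexHull(q\[:,:2\])/convexHull(q[:,:2].copy())/' h.py
python3 - <<'E'
from h import *
s=readout.state(); print(s["position"],s["finger_gap"],s["gripper_force"])
for yy in(.07,-.075):
    print(np.array([.609,-.222])+yy*np.array([.127,.992]))
E
```

```text
[0.46210167 0.35464843 0.02556307] 0.06250874430193126 12.001529764384031
[ 0.61789 -0.15256]
[ 0.599475 -0.2964  ]
```

>>> play_rows(moves=[[[0.5,0,0,0.04,0,0,0],[0.5,0,0,0.08,0,0,0],[0.5,0,0,0.12,0,0,0],[0.5,0,0,0.16,0,0,0],[0.5,0.007,-0.035,0.17,0,0,0],[0.5,0.015,-0.07,0.17,0,0,0],[0.5,0.023,-0.11,0.17,0,0,0],[0.5,0.032,-0.15,0.17,0,0,0],[0.5,0.04,-0.19,0.17,0,0,0],[0.5,0.048,-0.23,0.17,0,0,0],[0.5,0.057,-0.27,0.17,0,0,0],[0.5,0.065,-0.31,0.17,0,0,0],[0.5,0.074,-0.35,0.17,0,0,0],[0.5,0.082,-0.39,0.17,0,0,0],[0.5,0.091,-0.43,0.17,0,0,0],[0.5,0.099,-0.47,0.17,0,0,0],[0.5,0.108,-0.51,0.17,0,0,0],[0.5,0.116,-0.55,0.17,0,0,0],[0.5,0.125,-0.59,0.17,0,0,0],[0.5,0.133,-0.63,0.17,0,0,0]]])

```text
time: 4.45
position: [0.5947, -0.2774, 0.1945]
tcp_rot: [0.064, 0.998, 0.0, -0.0]
ft_force: [0.4, 0.6, 0.5]
finger_gap: 0.0629
gripper_force: 12.0
```

>>> play_rows(moves=[[[0.5,0.005,-0.02,0,0,0,0],[0.5,0.005,-0.02,-0.03,0,0,0],[0.5,0.005,-0.02,-0.06,0,0,0],[0.5,0.005,-0.02,-0.08,0,0,0],[0.5,0.005,-0.02,-0.09,0,0,0],[0.5,0.005,-0.02,-0.0975,0,0,0],[0.5,0.005,-0.02,-0.099,0,0,0],[0.5,0.005,-0.02,-0.099,0,0,0],[0.5,0.005,-0.02,-0.099,0,0,0]]])

```text
time: 5.2
position: [0.6005, -0.296, 0.0969]
tcp_rot: [0.064, 0.998, -0.0, 0.001]
ft_force: [0.9, 0.6, -1.1]
finger_gap: 0.0621
gripper_force: 12.0
```

>>> play_rows(moves=[[[0.5,0,0,-0.001,0,0,0],[0.5,0,0,-0.0015,0,0,0],[0.5,0,0,-0.0015,0,0,0],[0.2,0,0,-0.0015,0,0,0],[0,0,0,-0.0015,0,0,0],[0,0,0,-0.0015,0,0,0],[0,0,0,-0.0015,0,0,0],[0,0,0,-0.0015,0,0,0],[0,0,0,-0.0015,0,0,0],[0,0,0,0.03,0,0,0],[0,0,0,0.07,0,0,0],[0,0,0,0.11,0,0,0],[0,0,0,0.11,0,0,0]]])

```text
time: 6.28
position: [0.6034, -0.2983, 0.2143]
tcp_rot: [0.064, 0.998, -0.002, 0.006]
ft_force: [1.4, -0.9, 1.4]
finger_gap: 0.0877
gripper_force: 0.0
```

```bash
python3 - <<'E'
from h import *
f,im=grab("top"); cv2.imwrite("pics/t2.png",im); g,im=grab("wrist"); cv2.imwrite("pics/w2.png",im)
print(readout.state()["position"])
for n,x in(("top",f),("wrist",g)): print(n,find(x,(.6,-.296),.12,.14,.045),"\n bR",find(x,(.4306,.0876),.05,.07))
for n,p in dict(cL=(.5843,.3655),cR=(.568,.1033),cM=(.452,.2397)).items(): print(n,find(f,p,.028,.045))
E
```

```text
[ 0.60071804 -0.29626636  0.20779203]
top {'n': 105, 'circ': array([ 0.5991, -0.2951]), 'r': 0.0326, 'ell': array([ 598.9, -295. ]), 'ax': array([62.4, 64.3]), 'z': np.float32(0.1285), 'mean': array([ 0.5916, -0.2968,  0.1281], dtype=float32)} 
 bR {'n': 95, 'circ': array([0.4303, 0.0877]), 'r': 0.0309, 'ell': array([430.1,  87.7]), 'ax': array([60.4, 60.8]), 'z': np.float32(0.0593), 'mean': array([0.4295, 0.087 , 0.0593], dtype=float32)}
wrist {'n': 1137, 'circ': array([ 0.6002, -0.2965]), 'r': 0.0312, 'ell': array([ 600.2, -296.6]), 'ax': array([61.4, 61.6]), 'z': np.float32(0.1302), 'mean': array([ 0.6022, -0.2971,  0.1286], dtype=float32)} 
 bR None
cL {'n': 49, 'circ': array([0.5841, 0.3664]), 'r': 0.011, 'ell': array([584.3, 365.9]), 'ax': array([19.9, 21.1]), 'z': np.float32(0.0355), 'mean': array([0.5842, 0.3657, 0.0353], dtype=float32)}
cR {'n': 50, 'circ': array([0.5677, 0.1037]), 'r': 0.0107, 'ell': array([567.6, 103.6]), 'ax': array([19.3, 20.9]), 'z': np.float32(0.0348), 'mean': array([0.5675, 0.1038, 0.0348], dtype=float32)}
cM {'n': 47, 'circ': array([0.4523, 0.2396]), 'r': 0.0109, 'ell': array([452. , 239.3]), 'ax': array([20.4, 20.6]), 'z': np.float32(0.0347), 'mean': array([0.4516, 0.2395, 0.0344], dtype=float32)}
```

>>> play_rows(moves=[[[0,-0.015,0.035,0,0,0,0],[0,-0.03,0.07,0,0,0,0],[0,-0.045,0.105,0,0,0,0],[0,-0.06,0.14,0,0,0,0],[0,-0.075,0.175,0,0,0,0],[0,-0.09,0.21,0,0,0,0],[0,-0.105,0.245,0,0,0,0],[0,-0.12,0.28,0,0,0,0],[0,-0.14,0.315,0,0,0,0],[0,-0.155,0.35,0,0,0,0],[0,-0.17,0.383,0,0,0,0],[0,-0.17,0.383,0,0,0,0],[0,-0.17,0.383,0,0,0,0],[0,-0.17,0.383,0,0,0,0]]])

```text
time: 7.55
position: [0.4293, 0.0866, 0.2048]
tcp_rot: [0.064, 0.998, -0.001, -0.001]
ft_force: [0.1, -0.4, -0.2]
finger_gap: 0.0878
gripper_force: 0.0
```

```bash
python3 - <<'E'
from h import *
g,im=grab("wrist")
print(readout.state()["position"],find(g,(.43,.0877),.05,.07))
E
```

```text
[0.42964156 0.08606175 0.20499792] {'n': 688, 'circ': array([0.4307, 0.0874]), 'r': 0.031, 'ell': array([430.6,  87.4]), 'ax': array([61.1, 61.4]), 'z': np.float32(0.0603), 'mean': array([0.4326, 0.0871, 0.0588], dtype=float32)}
```

>>> play_rows(moves=[[[0,0.001,0.001,-0.04,0,0,0],[0,0.001,0.001,-0.08,0,0,0],[0,0.001,0.001,-0.12,0,0,0],[0,0.001,0.001,-0.15,0,0,0],[0,0.001,0.001,-0.17,0,0,0],[0,0.001,0.001,-0.179,0,0,0],[0,0.001,0.001,-0.179,0,0,0],[0,0.001,0.001,-0.179,0,0,0],[0.5,0.001,0.001,-0.179,0,0,0],[0.5,0.001,0.001,-0.179,0,0,0],[0.5,0.001,0.001,-0.179,0,0,0],[0.5,0.001,0.001,-0.179,0,0,0],[0.5,0.001,0.001,-0.179,0,0,0],[0.5,0.001,0.001,-0.14,0,0,0],[0.5,0.001,0.001,-0.1,0,0,0],[0.5,0.001,0.001,-0.06,0,0,0],[0.5,0.001,0.001,-0.02,0,0,0],[0.5,0.001,0.001,-0.01,0,0,0],[0.5,0.001,0.001,-0.01,0,0,0]]])

```text
time: 9.18
position: [0.4327, 0.0891, 0.1991]
tcp_rot: [0.064, 0.998, 0.002, 0.003]
ft_force: [0.6, 0.3, -1.4]
finger_gap: 0.0624
gripper_force: 12.0
```

>>> play_rows(moves=[[[0.5,0.025,-0.03,0,0,0,0],[0.5,0.05,-0.06,0,0,0,0],[0.5,0.075,-0.09,0,0,0,0],[0.5,0.1,-0.12,0,0,0,0],[0.5,0.12,-0.15,0,0,0,0],[0.5,0.14,-0.18,0,0,0,0],[0.5,0.165,-0.21,0,0,0,0],[0.5,0.18,-0.23,0,0,0,0],[0.5,0.187,-0.24,0,0,0,0],[0.5,0.187,-0.24,0,0,0,0],[0.5,0.187,-0.24,-0.03,0,0,0],[0.5,0.187,-0.24,-0.06,0,0,0],[0.5,0.187,-0.24,-0.08,0,0,0],[0.5,0.187,-0.24,-0.09,0,0,0],[0.5,0.187,-0.24,-0.096,0,0,0],[0.5,0.187,-0.24,-0.099,0,0,0],[0.5,0.187,-0.24,-0.099,0,0,0],[0.5,0.187,-0.24,-0.099,0,0,0]]])

```text
time: 10.68
position: [0.6182, -0.1511, 0.0977]
tcp_rot: [0.063, 0.998, 0.0, 0.001]
ft_force: [-0.7, -0.3, -0.2]
finger_gap: 0.0627
gripper_force: 12.0
```

>>> play_rows(moves=[[[0.5,0,0,-0.001,0,0,0],[0.5,0,0,-0.002,0,0,0],[0.5,0,0,-0.002,0,0,0],[0.2,0,0,-0.002,0,0,0],[0,0,0,-0.002,0,0,0],[0,0,0,-0.002,0,0,0],[0,0,0,-0.002,0,0,0],[0,0,0,-0.002,0,0,0],[0,0,0,-0.002,0,0,0],[0,0,0,0.03,0,0,0],[0,0,0,0.07,0,0,0],[0,0,0,0.11,0,0,0],[0,0,0,0.11,0,0,0],[0,0,0,0.11,0,0,0]]])

```text
time: 11.85
position: [0.6193, -0.1522, 0.2094]
tcp_rot: [0.064, 0.998, -0.0, 0.003]
ft_force: [0.2, -0.7, 0.1]
finger_gap: 0.088
gripper_force: 0.0
```

```bash
python3 - <<'E'
from h import *
f,im=grab("top"); g,im=grab("wrist"); cv2.imwrite("pics/w3.png",im)
print(readout.state()["position"])
for p in((.6,-.2965),(.618,-.1526)): print(find(g,p,.12,.14,.045))
for n,p in dict(cL=(.5843,.3655),cR=(.568,.1033),cM=(.452,.2397)).items(): print(n,find(f,p,.028,.045))
E
```

```text
[ 0.61718247 -0.15140242  0.20593918]
{'n': 1659, 'circ': array([ 0.5996, -0.2966]), 'r': 0.0318, 'ell': array([ 600. , -296.5]), 'ax': array([61.2, 63.1]), 'z': np.float32(0.1289), 'mean': array([ 0.5993, -0.2976,  0.1276], dtype=float32)}
{'n': 1171, 'circ': array([ 0.6175, -0.1521]), 'r': 0.0311, 'ell': array([ 617.4, -152. ]), 'ax': array([61.4, 61.5]), 'z': np.float32(0.1302), 'mean': array([ 0.6195, -0.152 ,  0.1285], dtype=float32)}
cL {'n': 50, 'circ': array([0.5853, 0.3657]), 'r': 0.0122, 'ell': array([584.8, 366.2]), 'ax': array([19.9, 23.4]), 'z': np.float32(0.0349), 'mean': array([0.5843, 0.3659, 0.0347], dtype=float32)}
cR {'n': 49, 'circ': array([0.5672, 0.104 ]), 'r': 0.0106, 'ell': array([567.4, 103.9]), 'ax': array([20. , 20.7]), 'z': np.float32(0.035), 'mean': array([0.5674, 0.1037, 0.0352], dtype=float32)}
cM {'n': 46, 'circ': array([0.4518, 0.2396]), 'r': 0.0109, 'ell': array([451.7, 239.1]), 'ax': array([19. , 21.8]), 'z': np.float32(0.0364), 'mean': array([0.4511, 0.2391, 0.036 ], dtype=float32)}
```

View pics/w3.png

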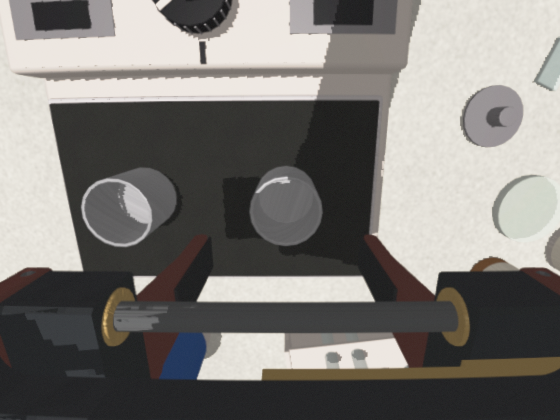

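The wrist view shows both beakers upright on the mat at (285,205) and (130,205), and cover cR at (493,115). I'll go to cR next.

>>> play_rows(moves=[[[0.4,-0.007,0.035,0,0,0,0],[0.4,-0.014,0.07,0,0,0,0],[0.4,-0.021,0.105,0,0,0,0],[0.4,-0.028,0.14,-0.01,0,0,0],[0.4,-0.035,0.175,-0.04,0,0,0],[0.4,-0.042,0.21,-0.07,0,0,0],[0.4,-0.05,0.245,-0.09,0,0,0],[0.4,-0.05,0.255,-0.1,0,0,0],[0.4,-0.05,0.255,-0.1,0,0,0],[0.4,-0.05,0.255,-0.1,0,0,0],[0.4,-0.05,0.255,-0.1,0,0,0]]])

```text
time: 12.87
position: [0.5676, 0.1018, 0.1062]
tcp_rot: [0.064, 0.998, -0.001, -0.0]
ft_force: [0.6, -0.3, -0.1]
finger_gap: 0.0522
gripper_force: 0.0
```

```bash
python3 - <<'E'
from h import *
g,im=grab("wrist"); s=readout.state()
print(s["position"],s["finger_gap"],find(g,(.5675,.1037),.028,.045,.025),find(g,(.5675,.1037),.007,.014,.045))
E
```

```text
[0.56813754 0.10137304 0.10682129] 0.05268378971076744 {'n': 542, 'circ': array([0.5682, 0.1033]), 'r': 0.0109, 'ell': array([568.1, 103.4]), 'ax': array([21.1, 21.4]), 'z': np.float32(0.0358), 'mean': array([0.5672, 0.1034, 0.0355], dtype=float32)} {'n': 4033, 'circ': array([0.5684, 0.1032]), 'r': 0.0361, 'ell': array([568.3, 103.2]), 'ax': array([71.1, 71.5]), 'z': np.float32(0.0119), 'mean': array([0.5662, 0.1035, 0.0119], dtype=float32)}
```

>>> play_rows(moves=[[[0.4,0,0.0015,-0.03,0,0,0],[0.4,0,0.0015,-0.06,0,0,0],[0.4,0,0.0015,-0.08,0,0,0],[0.4,0,0.0015,-0.088,0,0,0],[0.4,0,0.0015,-0.091,0,0,0],[0.4,0,0.0015,-0.091,0,0,0],[0.4,0,0.0015,-0.091,0,0,0],[0.6,0,0.0015,-0.091,0,0,0],[0.8,0,0.0015,-0.091,0,0,0],[0.9,0,0.0015,-0.091,0,0,0],[0.9,0,0.0015,-0.091,0,0,0],[0.9,0,0.0015,-0.091,0,0,0],[0.9,0,0.0015,-0.091,0,0,0],[0.9,0,0.0015,-0.091,0,0,0]]], squeeze=15)

```text
time: 14.08
position: [0.5678, 0.105, 0.016]
tcp_rot: [0.064, 0.998, 0.0, 0.0]
ft_force: [-0.6, 0.3, 3.7]
finger_gap: 0.0213
gripper_force: 15.0
```

>>> play_rows(moves=[[[0.9,0,0,0.03,0,0,0],[0.9,0,0,0.07,0,0,0],[0.9,0,0,0.11,0,0,0],[0.9,0,0,0.15,0,0,0],[0.9,0.007,-0.035,0.175,0,0,0],[0.9,0.014,-0.07,0.175,0,0,0],[0.9,0.021,-0.105,0.175,0,0,0],[0.9,0.028,-0.14,0.175,0,0,0],[0.9,0.035,-0.175,0.175,0,0,0],[0.9,0.042,-0.21,0.175,0,0,0],[0.9,0.0495,-0.245,0.175,0,0,0],[0.9,0.0495,-0.256,0.175,0,0,0],[0.9,0.0495,-0.256,0.155,0,0,0],[0.9,0.0495,-0.256,0.155,0,0,0],[0.9,0.0495,-0.256,0.155,0,0,0],[0.9,0.0495,-0.256,0.155,0,0,0],[0.9,0.0495,-0.256,0.155,0,0,0]]])

```text
time: 15.5
position: [0.6177, -0.15, 0.1714]
tcp_rot: [0.063, 0.998, 0.0, 0.0]
ft_force: [1.0, 0.4, -0.3]
finger_gap: 0.0214
gripper_force: 15.0
```

```bash
python3 - <<'E'
from h import *
g,im=grab("wrist"); s=readout.state(); cv2.imwrite("pics/w4.png",im)
p=s["position"];print(p,s["finger_gap"])
print(find(g,p,p[2]-.012,p[2]-.001,.045),"\nknobtop",find(g,p,p[2]+.013,p[2]+.023,.02))
f,im=grab("top"); print(find(f,(.6174,-.152),p[2]-.012,p[2]-.001,.045))
E
```

```text
[ 0.61771668 -0.15013774  0.17144725] 0.0216652672696905
{'n': 5739, 'circ': array([ 0.6184, -0.151 ]), 'r': 0.0362, 'ell': array([ 618.3, -150.9]), 'ax': array([71.4, 71.8]), 'z': np.float32(0.1672), 'mean': array([ 0.6082, -0.1496,  0.1672], dtype=float32)} 
knobtop {'n': 1546, 'circ': array([ 0.6137, -0.1496]), 'r': 0.0181, 'ell': array([ 615.9, -150. ]), 'ax': array([26.2, 46.5]), 'z': np.float32(0.1911), 'mean': array([ 0.6157, -0.1503,  0.1905], dtype=float32)}
{'n': 180, 'circ': array([ 0.6144, -0.1467]), 'r': 0.0357, 'ell': array([ 611.3, -140.3]), 'ax': array([46.5, 69. ]), 'z': np.float32(0.1664), 'mean': array([ 0.6003, -0.1412,  0.1663], dtype=float32)}
```

View pics/w4.png

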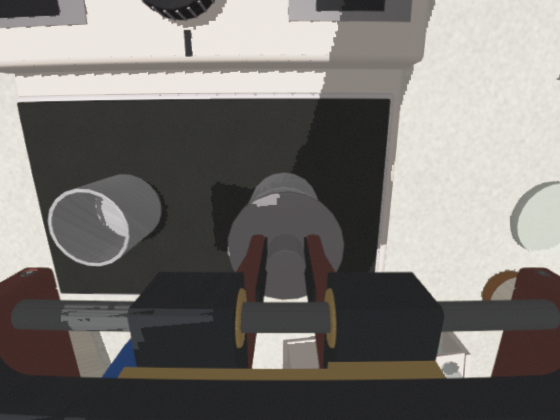

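The cover in the grip (disc at (286,245)) is about 1 mm off the beaker beneath it. I'll lower it with that correction.

>>> play_rows(moves=[[[0.9,-0.001,-0.001,0,0,0,0],[0.9,-0.001,-0.001,-0.01,0,0,0],[0.9,-0.001,-0.001,-0.018,0,0,0],[0.9,-0.001,-0.001,-0.022,0,0,0],[0.9,-0.001,-0.001,-0.025,0,0,0],[0.9,-0.001,-0.001,-0.028,0,0,0],[0.9,-0.001,-0.001,-0.03,0,0,0],[0.9,-0.001,-0.001,-0.032,0,0,0],[0.9,-0.001,-0.001,-0.032,0,0,0],[0.9,-0.001,-0.001,-0.032,0,0,0],[0.9,-0.001,-0.001,-0.032,0,0,0]]])

```text
time: 16.52
position: [0.6164, -0.1523, 0.14]
tcp_rot: [0.064, 0.998, 0.0, 0.0]
ft_force: [-4.0, 0.9, 8.5]
finger_gap: 0.0218
gripper_force: 15.0
```

>>> play_rows(moves=[[[0.7,0,0,0,0,0,0],[0.5,0,0,0,0,0,0],[0.4,0,0,0,0,0,0],[0.4,0,0,0,0,0,0],[0.4,0,0,0,0,0,0],[0.4,0,0,0.03,0,0,0],[0.4,0,0,0.07,0,0,0],[0.4,0,0,0.1,0,0,0],[0.4,0,0,0.1,0,0,0],[0.4,0,0,0.1,0,0,0],[0.4,0,0,0.1,0,0,0]]])

```text
time: 17.43
position: [0.6157, -0.1519, 0.2379]
tcp_rot: [0.064, 0.998, 0.0, -0.001]
ft_force: [0.3, -0.9, -0.6]
finger_gap: 0.0529
gripper_force: 0.0
```

```bash
cat >> h.py <<'E'
def tilt(f,p,lo,hi,R=.034):
    P=hmap(f); d=np.hypot(P[...,0]-p[0],P[...,1]-p[1]); m=(d<R)&(d>.013)&(P[...,2]>lo)&(P[...,2]<hi); q=P[m]
    A=np.c_[q[:,:2]-p[:2],np.ones(len(q))]; c=np.linalg.lstsq(A,q[:,2],rcond=None)[0]; return c.round(4)
E
python3 - <<'E'
from h import *
g,im=grab("wrist"); s=readout.state()
p=np.array([.6174,-.152]);print(s["position"],s["finger_gap"])
print(find(g,p,.13,.14,.045),"\nknob",find(g,p,.155,.165,.025),tilt(g,p,.125,.145))
print("A",find(g,(.6,-.2965),.12,.14,.045))
f,im=grab("top")
for n,p in dict(cL=(.5843,.3655),cM=(.452,.2397)).items(): print(n,find(f,p,.028,.045))
E
```

```text
[ 0.61534413 -0.15178052  0.23716277] 0.052238604988387644
{'n': 3847, 'circ': array([ 0.6167, -0.1529]), 'r': 0.0361, 'ell': array([ 616.6, -152.9]), 'ax': array([70.9, 71.6]), 'z': np.float32(0.1359), 'mean': array([ 0.6145, -0.1526,  0.1359], dtype=float32)} 
knob {'n': 491, 'circ': array([ 0.6165, -0.1531]), 'r': 0.011, 'ell': array([ 616.5, -153. ]), 'ax': array([21.1, 21.3]), 'z': np.float32(0.1598), 'mean': array([ 0.6158, -0.1529,  0.1597], dtype=float32)} [-0.0005 -0.0003  0.1359]
A {'n': 1260, 'circ': array([ 0.6006, -0.2966]), 'r': 0.0321, 'ell': array([ 600.3, -296.9]), 'ax': array([61.5, 63.1]), 'z': np.float32(0.1292), 'mean': array([ 0.5998, -0.2985,  0.1278], dtype=float32)}
cL {'n': 49, 'circ': array([0.5833, 0.3664]), 'r': 0.0117, 'ell': array([584.4, 366.1]), 'ax': array([20.4, 22.7]), 'z': np.float32(0.0356), 'mean': array([0.5841, 0.3657, 0.0353], dtype=float32)}
cM {'n': 48, 'circ': array([0.4518, 0.2392]), 'r': 0.0108, 'ell': array([451.8, 239.3]), 'ax': array([19.8, 20.8]), 'z': np.float32(0.0353), 'mean': array([0.4514, 0.2389, 0.0353], dtype=float32)}
```

The first cover is seated and level. Next is cM.

>>> play_rows(moves=[[[0.4,-0.016,0.038,0,0,0,0],[0.4,-0.032,0.076,0,0,0,0],[0.4,-0.048,0.114,0,0,0,0],[0.4,-0.064,0.152,0,0,0,0],[0.4,-0.08,0.19,0,0,0,0],[0.4,-0.096,0.228,0,0,0,0],[0.4,-0.112,0.266,-0.01,0,0,0],[0.4,-0.128,0.304,-0.03,0,0,0],[0.4,-0.144,0.342,-0.05,0,0,0],[0.4,-0.16,0.376,-0.08,0,0,0],[0.4,-0.164,0.391,-0.11,0,0,0],[0.4,-0.164,0.391,-0.13,0,0,0],[0.4,-0.164,0.391,-0.13,0,0,0],[0.4,-0.164,0.391,-0.13,0,0,0],[0.4,-0.164,0.391,-0.13,0,0,0],[0.4,-0.164,0.391,-0.13,0,0,0]]])

```text
time: 18.87
position: [0.4537, 0.2381, 0.1101]
tcp_rot: [0.065, 0.998, 0.001, 0.001]
ft_force: [-0.3, -0.3, 0.5]
finger_gap: 0.0527
gripper_force: 0.0
```

```bash
python3 - <<'E'
from h import *
g,im=grab("wrist"); s=readout.state(); p=(.4518,.2394)
print(s["position"],s["finger_gap"],find(g,p,.028,.045,.025),find(g,p,.007,.014,.045))
E
```

```text
[0.4536579  0.23825406 0.11018444] 0.0523717998082513 {'n': 533, 'circ': array([0.4521, 0.2389]), 'r': 0.0111, 'ell': array([452. , 238.9]), 'ax': array([21.2, 21.8]), 'z': np.float32(0.0357), 'mean': array([0.451 , 0.2391, 0.0354], dtype=float32)} {'n': 3962, 'circ': array([0.4522, 0.2388]), 'r': 0.0362, 'ell': array([452., 239.]), 'ax': array([71.1, 71.5]), 'z': np.float32(0.0119), 'mean': array([0.45  , 0.2392, 0.0119], dtype=float32)}
```

Shift (-0.0015, +0.0007), and down to about 0.016.

>>> play_rows(moves=[[[0.4,-0.0015,0.0007,-0.03,0,0,0],[0.4,-0.0015,0.0007,-0.06,0,0,0],[0.4,-0.0015,0.0007,-0.08,0,0,0],[0.4,-0.0015,0.0007,-0.09,0,0,0],[0.4,-0.0015,0.0007,-0.0945,0,0,0],[0.4,-0.0015,0.0007,-0.0945,0,0,0],[0.4,-0.0015,0.0007,-0.0945,0,0,0],[0.6,-0.0015,0.0007,-0.0945,0,0,0],[0.8,-0.0015,0.0007,-0.0945,0,0,0],[0.9,-0.0015,0.0007,-0.0945,0,0,0],[0.9,-0.0015,0.0007,-0.0945,0,0,0],[0.9,-0.0015,0.0007,-0.0945,0,0,0],[0.9,-0.0015,0.0007,-0.0945,0,0,0],[0.9,-0.0015,0.0007,-0.05,0,0,0],[0.9,-0.0015,0.0007,0,0,0,0],[0.9,-0.0015,0.0007,0.04,0,0,0],[0.9,-0.0015,0.0007,0.08,0,0,0],[0.9,-0.0015,0.0007,0.09,0,0,0]]], squeeze=15)

```text
time: 20.42
position: [0.4526, 0.2405, 0.2039]
tcp_rot: [0.064, 0.998, 0.002, 0.003]
ft_force: [1.0, -0.2, -0.3]
finger_gap: 0.0217
gripper_force: 15.0
```

>>> play_rows(moves=[[[0.9,0.01,-0.038,0.005,0,0,0],[0.9,0.02,-0.076,0.005,0,0,0],[0.9,0.03,-0.114,0.005,0,0,0],[0.9,0.04,-0.152,0.005,0,0,0],[0.9,0.05,-0.19,0.005,0,0,0],[0.9,0.06,-0.228,0.005,0,0,0],[0.9,0.07,-0.266,0.005,0,0,0],[0.9,0.08,-0.304,0.005,0,0,0],[0.9,0.09,-0.342,0.005,0,0,0],[0.9,0.1,-0.38,0.005,0,0,0],[0.9,0.11,-0.418,0.005,0,0,0],[0.9,0.12,-0.456,0.005,0,0,0],[0.9,0.13,-0.494,0.005,0,0,0],[0.9,0.148,-0.525,0.005,0,0,0],[0.9,0.148,-0.536,0,0,0,0],[0.9,0.148,-0.536,-0.03,0,0,0],[0.9,0.148,-0.536,-0.03,0,0,0],[0.9,0.148,-0.536,-0.03,0,0,0],[0.9,0.148,-0.536,-0.03,0,0,0]]])

```text
time: 22.0
position: [0.5988, -0.2952, 0.1691]
tcp_rot: [0.063, 0.998, 0.0, -0.0]
ft_force: [1.2, -0.9, -1.1]
finger_gap: 0.0216
gripper_force: 15.0
```

```bash
python3 - <<'E'
from h import *
g,im=grab("wrist"); s=readout.state()
p=s["position"];print(p,s["finger_gap"])
print(find(g,p,p[2]-.012,p[2]-.001,.045))
f,im=grab("top");print("beakerA",find(f,(.6,-.2965),.12,.14,.045),find(f,(.6165,-.1525),.155,.165,.03))
E
```

```text
[ 0.59928222 -0.2954641   0.16979231] 0.021652569332204972
{'n': 5627, 'circ': array([ 0.6001, -0.2962]), 'r': 0.0362, 'ell': array([ 600.1, -296.2]), 'ax': array([71.3, 71.9]), 'z': np.float32(0.1665), 'mean': array([ 0.5895, -0.2948,  0.1665], dtype=float32)}
beakerA {'n': 51, 'circ': array([ 0.5909, -0.2867]), 'r': 0.0293, 'ell': array([ 596.7, -293.5]), 'ax': array([58.1, 62. ]), 'z': np.float32(0.1277), 'mean': array([ 0.5812, -0.2781,  0.1278], dtype=float32)} {'n': 51, 'circ': array([ 0.6144, -0.1521]), 'r': 0.0109, 'ell': array([ 614.7, -151.7]), 'ax': array([20. , 21.1]), 'z': np.float32(0.1592), 'mean': array([ 0.6144, -0.1521,  0.1595], dtype=float32)}
```

>>> play_rows(moves=[[[0.9,0,0,-0.01,0,0,0],[0.9,0,0,-0.018,0,0,0],[0.9,0,0,-0.022,0,0,0],[0.9,0,0,-0.025,0,0,0],[0.9,0,0,-0.028,0,0,0],[0.9,0,0,-0.03,0,0,0],[0.9,0,0,-0.032,0,0,0],[0.9,0,0,-0.032,0,0,0],[0.9,0,0,-0.032,0,0,0],[0.9,0,0,-0.032,0,0,0]]])

```text
time: 22.93
position: [0.599, -0.2966, 0.1385]
tcp_rot: [0.064, 0.998, 0.0, 0.001]
ft_force: [-3.6, 2.9, 10.3]
finger_gap: 0.0218
gripper_force: 15.0
```

>>> play_rows(moves=[[[0.7,0,0,0,0,0,0],[0.5,0,0,0,0,0,0],[0.4,0,0,0,0,0,0],[0.4,0,0,0,0,0,0],[0.4,0,0,0,0,0,0],[0.4,0,0,0.03,0,0,0],[0.4,0,0,0.07,0,0,0],[0.4,0,0,0.1,0,0,0],[0.4,0,0,0.12,0,0,0],[0.4,0,0,0.12,0,0,0],[0.4,0,0,0.12,0,0,0]]])

```text
time: 23.85
position: [0.5992, -0.2968, 0.2578]
tcp_rot: [0.064, 0.998, -0.0, 0.001]
ft_force: [0.2, 0.1, -1.3]
finger_gap: 0.0525
gripper_force: 0.0
```

```bash
python3 - <<'E'
from h import *
g,im=grab("wrist"); s=readout.state(); print(s["position"])
for p in (np.array([.6,-.2965]),np.array([.6166,-.1529])): print(find(g,p,.13,.14,.045),"\nknob",find(g,p,.155,.165,.025),tilt(g,p,.125,.145))
f,im=grab("scene"); cv2.imwrite("pics/s5.png",cv2.resize(im[150:380,40:260],None,fx=2.6,fy=2.6,interpolation=cv2.INTER_CUBIC)); np.savez("s5.npz",**f)
E
```

```text
[ 0.59851109 -0.29625916  0.25620756]
{'n': 3398, 'circ': array([ 0.5999, -0.2973]), 'r': 0.036, 'ell': array([ 599.7, -297.4]), 'ax': array([71.1, 71.2]), 'z': np.float32(0.1359), 'mean': array([ 0.5978, -0.2971,  0.1359], dtype=float32)} 
knob {'n': 429, 'circ': array([ 0.5998, -0.2971]), 'r': 0.011, 'ell': array([ 599.6, -297.3]), 'ax': array([20.9, 21.5]), 'z': np.float32(0.1598), 'mean': array([ 0.599 , -0.2972,  0.1596], dtype=float32)} [-0.0004 -0.0003  0.1359]
{'n': 3263, 'circ': array([ 0.6168, -0.1535]), 'r': 0.0367, 'ell': array([ 616.5, -153.4]), 'ax': array([71.7, 72.4]), 'z': np.float32(0.1359), 'mean': array([ 0.6139, -0.1559,  0.1358], dtype=float32)} 
knob {'n': 463, 'circ': array([ 0.6168, -0.1537]), 'r': 0.0115, 'ell': array([ 616.5, -153.5]), 'ax': array([21.5, 22.6]), 'z': np.float32(0.1598), 'mean': array([ 0.6158, -0.1545,  0.1595], dtype=float32)} [ 0.0009 -0.0017  0.1359]
```

View pics/s5.png

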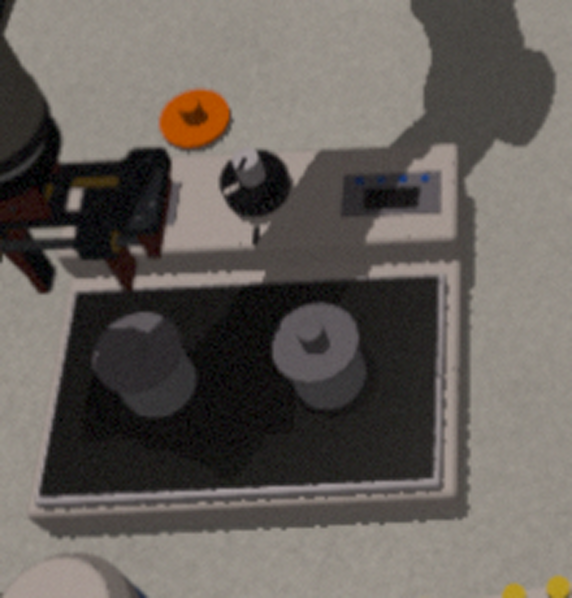

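Both beakers are covered. The dial is at about (255,185) in this crop, with its white line pointing left-ish. I'll hover over it.

>>> play_rows(moves=[[[0.2,-0.03,0.02,0,0,0,0],[0.2,-0.06,0.04,0,0,0,0],[0.2,-0.09,0.06,0,0,0,0],[0.2,-0.12,0.08,0,0,0,0],[0.2,-0.14,0.09,0,0,0,0],[0.2,-0.163,0.096,0,0,0,0],[0.2,-0.163,0.096,0,0,0,0],[0.2,-0.163,0.096,0,0,0,0],[0.2,-0.163,0.096,0,0,0,0],[0.2,-0.163,0.096,0,0,0,0]]])

```text
time: 24.78
position: [0.4364, -0.2007, 0.2562]
tcp_rot: [0.064, 0.998, -0.0, -0.0]
ft_force: [0.7, -0.3, 0.5]
finger_gap: 0.0704
gripper_force: 0.0
```

```bash
python3 - <<'E'
from h import *
g,im=grab("wrist"); s=readout.state(); print(s["position"],s["joint_pos"].round(2)); np.savez("w6.npz",**g)
print(find(g,(.435,-.2),.147,.157,.03)); print("ring",find(g,(.435,-.2),.117,.127,.05))
u,v=proj(g,(.435,-.2,.122)).astype(int); print(u,v)
x0,y0=max(u-70,0),max(v-60,0); cv2.imwrite("pics/w6.png",cv2.resize(im[y0:y0+130,x0:x0+140],None,fx=4.5,fy=4.5,interpolation=cv2.INTER_CUBIC)); print(x0,y0)
E
```

```text
[ 0.43639042 -0.20069083  0.25626703] [-0.1   0.11  0.44  1.99 -0.06  1.05  1.81]
{'n': 493, 'circ': array([ 0.4355, -0.2018]), 'r': 0.0121, 'ell': array([ 435.6, -201.3]), 'ax': array([22.9, 23.7]), 'z': np.float32(0.1529), 'mean': array([ 0.435 , -0.2013,  0.1528], dtype=float32)}
ring {'n': 1960, 'circ': array([ 0.4357, -0.2014]), 'r': 0.0308, 'ell': array([ 435.6, -201.2]), 'ax': array([60.3, 61. ]), 'z': np.float32(0.1229), 'mean': array([ 0.4327, -0.2009,  0.1228], dtype=float32)}
286 194
216 134
```

View pics/w6.png

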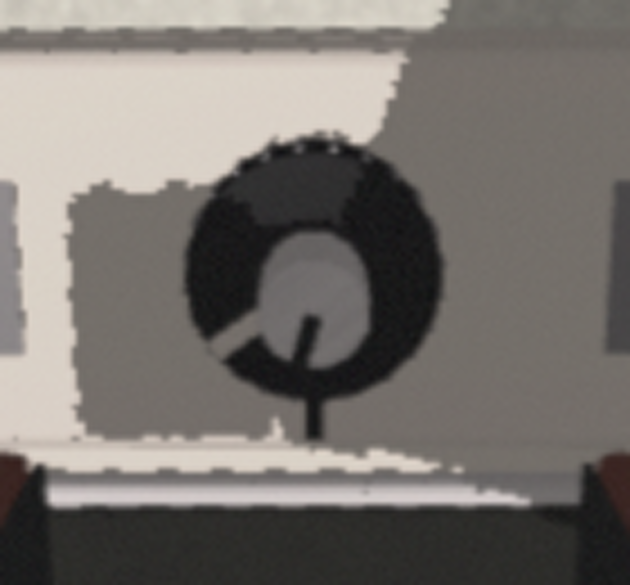

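The crop shows the white ring line running lower-left, (215,350) to (258,318). The fine line is at (312,318)–(298,362) and the index mark at (315,398)–(315,438).

```bash
cat >> h.py <<'E'
C=np.array([.4356,-.2013])
def lines(g):
    P=hmap(g); hsv=cv2.cvtColor(g["image"],cv2.COLOR_RGB2HSV); V=hsv[...,2].astype(int)
    d=P[...,:2]-C; r=np.hypot(d[...,0],d[...,1]); z=P[...,2]; yaw=-np.radians(7.3)
    def ang(m):
        w=d[m]; k=w.sum(0); return len(w), round(float(np.arctan2(k[1],k[0])-yaw),3)
    ring=(r>.015)&(r<.0285)&(abs(z-.1225)<.004); t=np.median(V[ring])
    top=(r<.011)&(abs(z-.1525)<.004); t2=np.median(V[top])
    idx=(r>.033)&(r<.045)&(abs(z-.0905)<.004)&(d[...,0]>0)
    return dict(coarse=ang(ring&(V>t+45)),fine_abs=ang(top&(V<t2*.5)),index=ang(idx&(V<50)),t=(t,t2))
E
python3 - <<'E'
from h import *
g=dict(np.load("w6.npz")); print(lines(g))
a=lambda cx,cy,z:onz(g,216+cx/4.5,134+cy/4.5,z)[:2]-C
for n,x,y,z in(("ring",215,350,.1225),("ring",258,318,.1225),("f",298,362,.1525),("f",312,318,.1525),("idx",315,438,.0905),("idx",315,398,.0905)):
    w=a(x,y,z); print(n,w.round(4),np.arctan2(w[1],w[0])+.127)
E
```

```text
{'coarse': (61, -0.947), 'fine_abs': (37, -0.352), 'index': (13, -0.009), 't': (np.float64(27.0), np.float64(112.0))}
ring [ 0.0143 -0.0248] -0.9199466779070984
ring [ 0.0079 -0.0138] -0.9223009286247175
f [ 0.0103 -0.0044] -0.2807392291512571
f [ 0.0011 -0.0003] -0.13942128875837956
idx [ 0.0511 -0.0059] 0.011724108997278257
idx [ 0.0401 -0.0045] 0.01482517230092291
```

>>> play_rows(moves=[[[0,-0.001,-0.0007,0,0,0,-7],[0,-0.001,-0.0007,0,0,0,-14],[0,-0.001,-0.0007,0,0,0,-21],[0,-0.001,-0.0007,0,0,0,-27],[0,-0.001,-0.0007,-0.03,0,0,-27],[0,-0.001,-0.0007,-0.06,0,0,-27],[0,-0.001,-0.0007,-0.09,0,0,-27],[0,-0.001,-0.0007,-0.12,0,0,-27],[0,-0.001,-0.0007,-0.14,0,0,-27],[0,-0.001,-0.0007,-0.15,0,0,-27],[0,-0.001,-0.0007,-0.151,0,0,-27],[0,-0.001,-0.0007,-0.151,0,0,-27],[0,-0.001,-0.0007,-0.151,0,0,-27]]])

```text
time: 25.92
position: [0.4357, -0.2017, 0.1066]
tcp_rot: [0.295, 0.955, -0.0, 0.001]
ft_force: [-0.1, -0.7, 0.2]
finger_gap: 0.0879
gripper_force: 0.0
```

>>> play_rows(moves=[[[0.2,0,0,-0.001,0,0,0],[0.4,0,0,-0.001,0,0,0],[0.5,0,0,-0.001,0,0,0],[0.5,0,0,-0.001,0,0,0],[0.5,0,0,-0.001,0,0,0],[0.5,0,0,-0.001,0,0,5],[0.5,0,0,-0.001,0,0,11],[0.5,0,0,-0.001,0,0,17],[0.5,0,0,-0.001,0,0,23],[0.5,0,0,-0.001,0,0,29],[0.5,0,0,-0.001,0,0,35],[0.5,0,0,-0.001,0,0,41],[0.5,0,0,-0.001,0,0,47],[0.5,0,0,-0.001,0,0,51],[0.5,0,0,-0.001,0,0,53.5],[0.5,0,0,-0.001,0,0,53.5],[0.5,0,0,-0.001,0,0,53.5],[0.5,0,0,-0.001,0,0,53.5],[0.5,0,0,-0.001,0,0,53.5]]], squeeze=15)

```text
time: 27.5
position: [0.4353, -0.2008, 0.1051]
tcp_rot: [-0.166, 0.986, 0.0, 0.001]
ft_force: [0.7, 3.6, 6.4]
finger_gap: 0.0596
gripper_force: 15.0
```

>>> play_rows(moves=[[[0.3,0,0,0,0,0,0],[0,0,0,0,0,0,0],[0,0,0,0,0,0,0],[0,0,0,0,0,0,0],[0,0,0,0.03,0,0,0],[0,0,0,0.07,0,0,0],[0,0,0,0.11,0,0,0],[0,0,0,0.15,0,0,0],[0.2,0,0,0.15,0,0,0],[0.2,0,0,0.15,0,0,0],[0.3,0,0,0.15,0,0,0]]])

```text
time: 28.42
position: [0.4341, -0.2011, 0.254]
tcp_rot: [-0.167, 0.986, 0.0, -0.0]
ft_force: [-1.6, 0.6, -0.8]
finger_gap: 0.0711
gripper_force: 0.0
```

```bash
python3 - <<'E'
from h import *
g,im=grab("wrist"); s=readout.state(); print(s["position"],s["joint_pos"].round(2)); np.savez("w7.npz",**g)
print(lines(g)); print(find(g,(.435,-.2),.147,.157,.03))
u,v=proj(g,(.435,-.2,.122)).astype(int)
x0,y0=max(u-70,0),max(v-60,0); cv2.imwrite("pics/w7.png",cv2.resize(im[y0:y0+130,x0:x0+140],None,fx=4.5,fy=4.5,interpolation=cv2.INTER_CUBIC)); print(x0,y0)
E
```

```text
[ 0.43370197 -0.20092226  0.2533184 ] [ 0.08  0.11  0.24  1.99 -0.03  1.05  2.24]
{'coarse': (42, -0.029), 'fine_abs': (39, 0.609), 'index': (11, -0.008), 't': (np.float64(29.0), np.float64(117.0))}
{'n': 507, 'circ': array([ 0.4355, -0.2014]), 'r': 0.012, 'ell': array([ 435.5, -201.3]), 'ax': array([23.4, 23.6]), 'z': np.float32(0.1529), 'mean': array([ 0.4348, -0.2016,  0.1527], dtype=float32)}
216 138
```

View pics/w7.png

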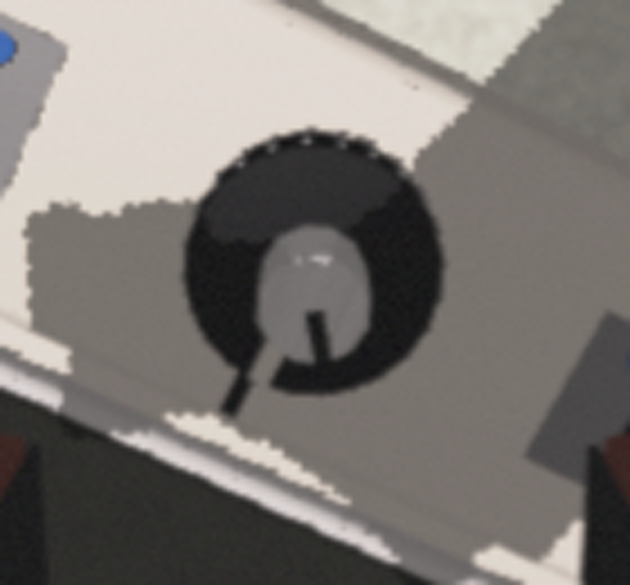

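The ring's white line now runs into the index mark near (250,380). The fine line, (315,313)–(322,362), is about +0.63 rad off, so I'll turn it clockwise.

>>> play_rows(moves=[[[0.4,0.0015,-0.0003,-0.03,0,0,0],[0.4,0.0015,-0.0003,-0.06,0,0,0],[0.4,0.0015,-0.0003,-0.09,0,0,0],[0.4,0.0015,-0.0003,-0.11,0,0,0],[0.4,0.0015,-0.0003,-0.12,0,0,0],[0.4,0.0015,-0.0003,-0.124,0,0,0],[0.4,0.0015,-0.0003,-0.124,0,0,0],[0.4,0.0015,-0.0003,-0.124,0,0,0],[0.4,0.0015,-0.0003,-0.124,0,0,0]]])

```text
time: 29.22
position: [0.437, -0.2018, 0.1317]
tcp_rot: [-0.167, 0.986, -0.0, 0.001]
ft_force: [0.7, -0.6, -1.3]
finger_gap: 0.0527
gripper_force: 0.0
```

>>> play_rows(moves=[[[0.6,-0.001,0.0004,-0.001,0,0,0],[0.8,-0.001,0.0004,-0.001,0,0,0],[0.9,-0.001,0.0004,-0.001,0,0,0],[0.9,-0.001,0.0004,-0.001,0,0,0],[0.9,-0.001,0.0004,-0.001,0,0,0],[0.9,-0.001,0.0004,-0.001,0,0,0],[0.9,-0.001,0.0004,-0.001,0,0,-6],[0.9,-0.001,0.0004,-0.001,0,0,-12],[0.9,-0.001,0.0004,-0.001,0,0,-18],[0.9,-0.001,0.0004,-0.001,0,0,-24],[0.9,-0.001,0.0004,-0.001,0,0,-30],[0.9,-0.001,0.0004,-0.001,0,0,-34],[0.9,-0.001,0.0004,-0.001,0,0,-36],[0.9,-0.001,0.0004,-0.001,0,0,-36],[0.9,-0.001,0.0004,-0.001,0,0,-36],[0.9,-0.001,0.0004,-0.001,0,0,-36]]], squeeze=10)

```text
time: 30.55
position: [0.4353, -0.2006, 0.1299]
tcp_rot: [0.145, 0.989, 0.0, -0.0]
ft_force: [-1.6, 2.9, 5.6]
finger_gap: 0.0237
gripper_force: 10.0
```

>>> play_rows(moves=[[[0.6,0,0,0,0,0,0],[0.4,0,0,0,0,0,0],[0.4,0,0,0,0,0,0],[0.4,0,0,0,0,0,0],[0.4,0,0,0.03,0,0,0],[0.4,0,0,0.07,0,0,0],[0.4,0,0,0.11,0,0,0],[0.4,0,0,0.125,0,0,0],[0.3,0,0,0.125,0,0,0],[0.3,0,0,0.125,0,0,0],[0.3,0,0,0.125,0,0,0]]])

```text
time: 31.47
position: [0.4344, -0.2008, 0.2535]
tcp_rot: [0.146, 0.989, 0.0, -0.001]
ft_force: [-0.0, 0.3, -0.2]
finger_gap: 0.0613
gripper_force: 0.0
```

```bash
python3 - <<'E'
from h import *
g,im=grab("wrist"); s=readout.state(); print(s["position"]); np.savez("w8.npz",**g)
print(lines(g))
for p in (np.array([.6,-.2970]),np.array([.6166,-.1532])): print(find(g,p,.13,.14,.045))
u,v=proj(g,(.435,-.2,.122)).astype(int)
x0,y0=max(u-50,0),max(v-40,0); cv2.imwrite("pics/w8.png",cv2.resize(im[y0:y0+100,x0:x0+100],None,fx=6,fy=6,interpolation=cv2.INTER_CUBIC)); print(x0,y0)
E
```

```text
[ 0.43421209 -0.20071172  0.25312378]
{'coarse': (36, -0.079), 'fine_abs': (37, -0.025), 'index': (8, -0.004), 't': (np.float64(26.0), np.float64(114.0))}
{'n': 1688, 'circ': array([ 0.5995, -0.2974]), 'r': 0.0364, 'ell': array([ 598.1, -297.1]), 'ax': array([65.8, 72.6]), 'z': np.float32(0.1358), 'mean': array([ 0.5923, -0.2946,  0.1357], dtype=float32)}
{'n': 587, 'circ': array([ 0.6263, -0.1743]), 'r': 0.0274, 'ell': array([ 623.6, -174.2]), 'ax': array([25.6, 54.9]), 'z': np.float32(0.1357), 'mean': array([ 0.6237, -0.1748,  0.1357], dtype=float32)}
237 157
```

View pics/w8.png

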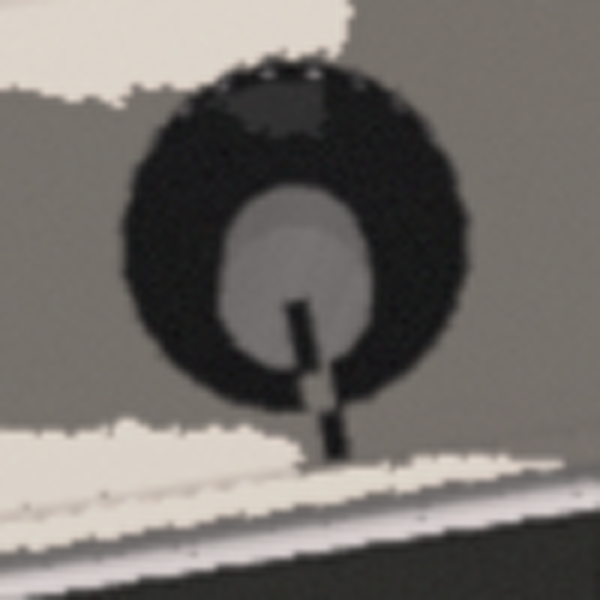

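The three lines look nearly in line: knob (297,300)–(310,368), white (318,392), index (322,412)–(337,458). The ring reading of -0.08 is doubtful because it is partly occluded, so I'll look again from a steeper angle.

>>> play_rows(moves=[[[0.3,0.03,0,0.02,0,0,6],[0.3,0.06,0,0.04,0,0,9.5],[0.3,0.09,-0.01,0.04,0,0,9.5],[0.3,0.095,-0.015,0.04,0,0,9.5],[0.3,0.095,-0.015,0.04,0,0,9.5],[0.3,0.095,-0.015,0.04,0,0,9.5],[0.3,0.095,-0.015,0.04,0,0,9.5]]])

```text
time: 32.1
position: [0.5284, -0.2161, 0.2934]
tcp_rot: [0.064, 0.998, 0.0, -0.001]
ft_force: [0.1, -0.1, 0.0]
finger_gap: 0.0615
gripper_force: 0.0
```

```bash
python3 - <<'E'
from h import *
import h
g,im=grab("wrist"); s=readout.state(); print(s["position"]); np.savez("w9.npz",**g)
k=find(g,(.435,-.2),.117,.127,.05); print(k["ell"],find(g,(.435,-.2),.147,.157,.03)["ell"]); print(lines(g))
for p in (np.array([.6,-.2970]),np.array([.6166,-.1532])): print(find(g,p,.13,.14,.045))
u,v=proj(g,(.435,-.2,.122)).astype(int)
x0,y0=max(u-45,0),max(v-45,0); cv2.imwrite("pics/w9.png",cv2.resize(im[y0:y0+90,x0:x0+90],None,fx=6.5,fy=6.5,interpolation=cv2.INTER_CUBIC)); print(x0,y0)
E
```

```text
[ 0.52854525 -0.21594176  0.29381593]
[ 435.7 -201.3] [ 435.5 -201.3]
{'coarse': (91, 0.014), 'fine_abs': (33, -0.042), 'index': (0, 0.127), 't': (np.float64(65.0), np.float64(241.0))}
{'n': 1364, 'circ': array([ 0.6001, -0.2972]), 'r': 0.0363, 'ell': array([ 599.9, -297.5]), 'ax': array([71.3, 72.3]), 'z': np.float32(0.1359), 'mean': array([ 0.595 , -0.2885,  0.1358], dtype=float32)}
{'n': 1332, 'circ': array([ 0.616 , -0.1536]), 'r': 0.0358, 'ell': array([ 616.3, -153.4]), 'ax': array([70.3, 71.1]), 'z': np.float32(0.1359), 'mean': array([ 0.6083, -0.1575,  0.1358], dtype=float32)}
244 57
```

View pics/w9.png

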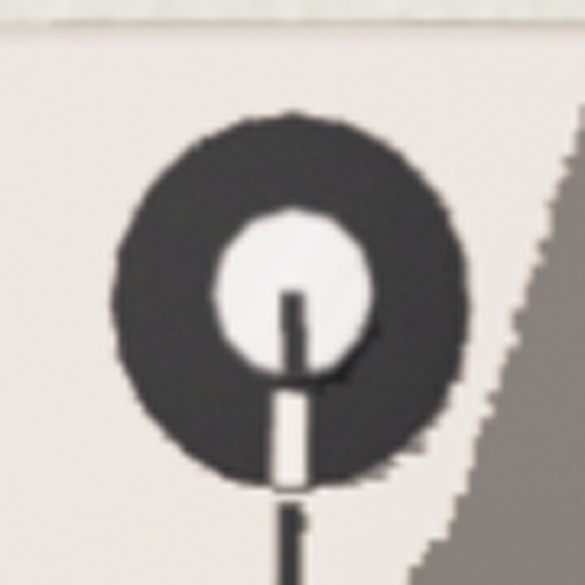

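Seen from steeply above, the fine line (292,335), white line (290,440) and index mark (289,540) are collinear. Both covers are still level on their beakers, so I'm handing in.

```bash
python3 -c "
from rig import ticket; print(ticket.sign_off())"
```

```text
the job is handed in; nothing more can be done
None
```

The job is handed in: the two beakers present stand on the mat with covers seated level, and both the coarse ring and the fine knob are set to their marks, each within about 0.05 rad by camera. The hand-in returned no verdict.

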